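# Switch the solvent selector four ports on

## Robot

A 6-joint arm with a two-finger parallel gripper is mounted at the origin on the work surface. World frame = base frame: x ahead of the robot, y to its left, z up, the work surface at z = 0. Lengths are in m, angles in degrees, forces in N, time in s.
With the tool pointing down it reaches from about 0.25 to 0.725 m from the base axis. Payload 9.7 kg.
Tool frame: the origin (TCP) lies on the centre line of the jaws, within the pads' length; the fingertips stand 19 mm ahead of it and the grasp point (between the pads) is the TCP; z points along the fingers, y is the direction in which the jaws open and shut (so a half turn about z gives the same grasp; the last joint's range is limited). The gripper opens to 85 mm and grips with 20 to 120 N. Pads are 22 mm wide; open, the fingers measure 114 mm over their backs; the gripper's body (76 mm by 85 mm) begins 54 mm behind the grasp point. The pads swing forward as they close: fully open they stand 13 mm farther back than shut.
Start: joints at [-71.62, 4.979, 10.078, 95.1, 0, 90], TCP at [0.173, -0.522, 0.25] pointing down, gripper open.
Joint ranges: [-179.16, 179.16], [-48.56, 103.87], [-65.8, 70.77], [-126.05, 130.52], [-82.76, 87.17], [-180, 180]. Speed limits (degrees/s): [127.2, 127.2, 147.25, 180, 180, 180].

## Interface

Orientations are given as [roll, pitch, yaw] about the fixed x, y, z axes, in that order (R = Rz(yaw) Ry(pitch) Rx(roll)).
In Python, from workcell import bot gives the robot as it stands.
- The arm moves only by the tool servo_tool, never from a script. Its argument "motion" is a list that holds one entry, the list of rows, each a list of 6 numbers: the shift along the tool's x, y, z in mm, then the turn, a rotation vector about the tool's x, y, z in rad. A call has 1 to 5 rows; each row shifts and turns the commanded pose from where the row before left it, along the tool's axes as they then stand; what a row does not reach is not made up. A row lasts 1/10 s, in which the tool goes at most 50 mm and 8.59 degrees, less where a joint would pass 70% of its speed; a pose out of reach is approached as far as the arm can. A call is refused whole if a number of a shift passes 50 or a number of a turn 0.15, either way. A call with a gripper value outside its range is refused whole. "gripper" is the finger opening in mm, from 0 to 85.4, set as the call begins (left out, the last holds). The fingers move at their own pace and stop on an object; "newtons" is the grip in N (left out, the last holds). Time passes only in rows, so rows that do not move let the fingers close. It gives the time, the measured TCP pose, the force and the opening at its end, in the units of the state.
- bot.get_obs(): the state, without advancing time (a new reading comes with each control period).
- bot.camera(name): name is "scene" or "top" or "wrist"; returns a dict with "color" (400x640x3 uint8, red, green, blue), "fx", "fy", "cx", "cy" (pixels), "R" (3x3) and "t" (3): a world point X has camera coordinates R X + t. Camera axes: x right, y down, z forward; pixel columns grow to the right and rows downward; lengths in m; the calibration is good to about 2 mm. A picture is of the moment at which its call begins. There is no depth.
- bot.job_done(): hands the job in, once; it reports no verdict.
Trained networks look in a picture, given as the dict that the camera call returned (one of the last four; its "shot" number tells which), for a name from the list of things; names that differ only in an ending like _2 or _b are one class to them, and where a whole thing is asked for, a point or a joint stands for the part that bears it (a point fixed in the world has none). Each returns a list of dicts, best first, with "confidence" (0 to 1); they miss things now and then, are a little off and sometimes report something else, mostly with a low value. They report only what shows in the picture. A call takes as long as a camera call.
- bot.look_for(picture, label): "rect" ([left, top, width, height] in pixels, round what is visible of it).
The state is a dict: "time": time; "q": joint angles; "qd": joint speeds; "joint_efforts": joint torques, N m; "ee_pos": TCP position; "tcp_rot": TCP orientation; "wrist_force": force on the tool from outside, world axes, zero at the start; "torque": the same for the moment, N m; "opening": finger opening in m.
Only numpy, scipy, OpenCV 4.12 (cv2) and the standard library are available. Lean on these libraries where they do the work, as an engineer would, in place of code of your own. Each camera call takes 0.05 s, during which the arm holds its last target.

## Task

The pump has to draw from the bottle four ports further along: with a fingertip, push the finger bar of the solvent selector's dial round clockwise (seen from above) by exactly four clicks from where it stands. Do not grip the bar, and do not go past the fourth click even for a moment, since the next port is open to air. Leave the dial resting in its click, and leave the bottle, beaker, vial rack and spanner where they are.

Things in the scene. Friction and masses are not known exactly. Their poses are not given: they have to be found in the camera images.
- selector: White housing of the solvent selector, fixed, 180 mm (x) by 150 mm (y), flat top 62 mm above the bench; tube fittings reach 30 mm beyond its rear (+x) face. Origin: centre of its underside; +x points from its dark front panel to its rear, z up. Place and yaw vary. On top, on a vertical axis 12 mm in front (-x) of its centre, turns the grey dial, a disc 92 mm across, its top 73 mm above the bench.
- dial (a joint): Dial angle in rad, growing clockwise seen from above. At 0 the finger bar points 150 degrees anticlockwise from the housing's +x. Click stops every 0.524 (30 degrees), twelve, from 0 to 5.760, with end stops just beyond. It starts at rest in one of the first six. Leaving a stop takes about 0.12 N m (4 N at 30 mm out); halfway the dial jumps ahead of the finger into the next stop and stays.
- bar_tip (a point): On the dial stands one radial black finger bar, 11 mm wide, 20 mm tall (73 to 92 mm above the bench), from 4 mm behind the dial's axis to 44 mm out, with a white line on its outer half. This point: the top of the bar's outer end, on its centre line, 44 mm from the axis; it turns with the dial.
- dial_centre (a point): Point on the dial's axis at the height of the finger bar's top, 92 mm above the bench.
- reagent: Loose amber bottle with black cap, 58 mm across, 105 mm tall; a bystander. Origin: centre of its underside, z up.
- beaker: Loose small glass beaker, 62 mm across at the rim, 78 mm tall; a bystander. Origin: centre of its underside, z up.
- vial_rack: Loose white block of small capped vials, 62 by 104 mm, 41 mm tall with the vials; a bystander. Origin: centre of its underside, z up.
- spanner: Loose steel spanner 120 mm long, lying flat along its x; a bystander.

How it is judged:
By the outcome, as a careful person would: the job done as asked, in the order asked, and still so for the second after the job is handed in, with the robot touching nothing.
It also fails if it takes over 42 s, if anything falls off the work surface, if the arm or the gripper's body presses on something with over 40 N, if the wrist force passes 120 N, or if a joint passes its speed limit or range.

## Working session

There is one attempt and no reset: what is moved stays moved. The work goes in short steps, Python scripts to look and compute and a tool call to move; the robot and the scene stay as the last step left them, time stands still between calls to the robot, and variables do not carry over. Pictures are saved under pics/ and viewed, and the job is handed in when it is done.

Besides the shell and the picture viewer there is one more tool, called after "Call:" as name(argument=value, ...) on one line, values as JSON. servo_tool: Moves the arm, as the interface text tells. Its arguments: {"type":"object","properties":{"motion":{"type":"array","items":{"type":"array","items":{"type":"array","items":{"type":"number"}}}},"gripper":{"type":"number"},"newtons":{"type":"number"}},"required":["motion"]}

```bash
mkdir -p pics; ls
python3 - <<'E'
from workcell import bot
import cv2,pickle
o=bot.get_obs(); print({k:o[k] for k in ("time","ee_pos","tcp_rot","opening","wrist_force")})
for n in ("top","scene"):
    p=bot.camera(n); pickle.dump(p,open(f"pics/{n}0.pkl","wb"))
    cv2.imwrite(f"pics/{n}0.png",p["color"][:,:,::-1])
    print(n,p["fx"],p["fy"],p["cx"],p["cy"],p["R"],p["t"])
    for l in ("selector","dial","bar_tip","reagent","beaker","vial_rack","spanner"):
        print(l,[(d["rect"],round(d["confidence"],2)) for d in bot.look_for(p,l)[:2]])
E
```

```text
pics
{'time': 0.0, 'ee_pos': array([ 0.17337288, -0.52176044,  0.24960382]), 'tcp_rot': array([-1.79926679e+02,  9.52400683e-04,  1.83811224e+01]), 'opening': 0.08517524047324669, 'wrist_force': array([0.14325055, 0.89013328, 0.44039752])}
top 423.11581223569675 423.11581223569675 321.40235134560294 200.3851510194835 [[-0.00633623 -0.99955503  0.02914774]
 [-0.9844908   0.00112499 -0.17543259]
 [ 0.17532174 -0.02980726 -0.98405986]] [0.02403908 0.61660626 0.9819226 ]
selector [([288.9, 169.7, 80.7, 92.5], 0.96), ([319.5, 116.5, 42.9, 33.7], 0.56)]
dial [([309.9, 202.8, 36.0, 38.9], 0.75)]
bar_tip [([306.7, 199.5, 39.5, 43.0], 0.62), ([276.6, 257.1, 25.1, 46.7], 0.59)]
reagent [([241.5, 196.6, 22.4, 27.4], 0.62), ([308.3, 204.0, 38.1, 36.1], 0.61)]
beaker [([404.5, 208.4, 27.6, 27.8], 0.97)]
vial_rack [([318.5, 113.5, 44.7, 38.0], 0.69)]
spanner [([274.3, 254.6, 28.3, 46.6], 0.92)]
scene 374.5204513885864 374.5204513885864 317.3781486148591 199.80316001851654 [[-0.83834765  0.54499991  0.0121785 ]
 [ 0.45827349  0.71668738 -0.5256849 ]
 [-0.2952264  -0.43512561 -0.85059219]] [ 0.47192212 -0.2791519   1.24014636]
selector [([275.1, 160.6, 80.0, 62.4], 0.91)]
dial [([302.7, 167.2, 33.0, 29.9], 0.71), ([268.5, 118.9, 21.7, 30.0], 0.64)]
bar_tip [([304.1, 168.4, 35.5, 29.1], 0.88)]
reagent [([336.4, 227.8, 24.2, 36.2], 0.84), ([304.9, 167.8, 31.2, 27.3], 0.35)]
beaker [([272.0, 119.3, 18.0, 29.1], 0.8)]
vial_rack [([224.1, 204.7, 27.0, 37.2], 0.8)]
spanner [([358.4, 191.0, 31.9, 12.6], 0.84)]
```

Run:
```python
import pickle,cv2
t=pickle.load(open("pics/top0.pkl","rb"))["color"][:,:,::-1]
c=t[95:320,220:450]; cv2.imwrite("pics/a1.png",cv2.resize(c,None,fx=2.6,fy=2.6,interpolation=cv2.INTER_CUBIC))
c=t[190:252,290:370]; cv2.imwrite("pics/a2.png",cv2.resize(c,None,fx=9,fy=9,interpolation=cv2.INTER_CUBIC))
s=pickle.load(open("pics/scene0.pkl","rb"))["color"][:,:,::-1]
c=s[155:225,270:360]; cv2.imwrite("pics/a3.png",cv2.resize(c,None,fx=8,fy=8,interpolation=cv2.INTER_CUBIC))
```

```text
(no output)
```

View pics/a1.png

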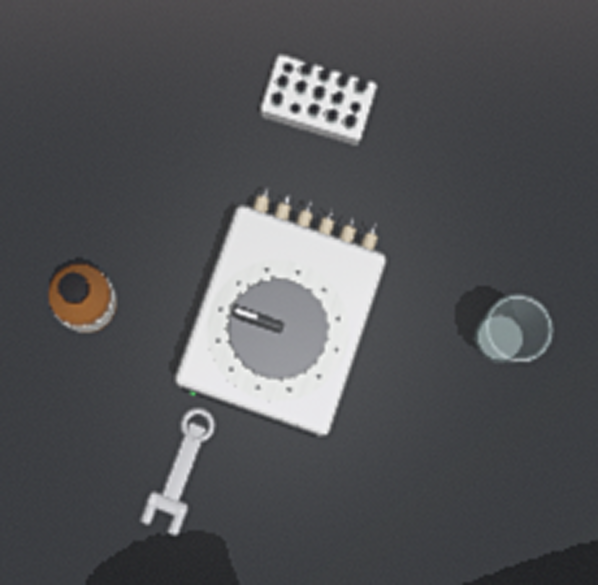

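View pics/a2.png

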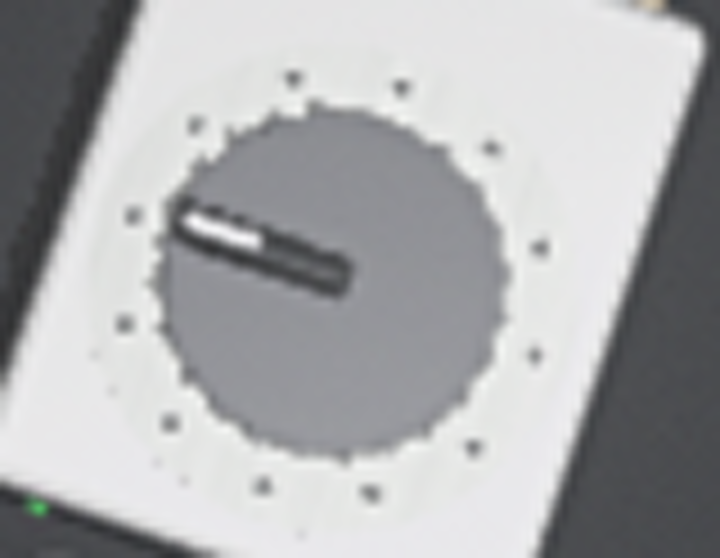

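View pics/a3.png

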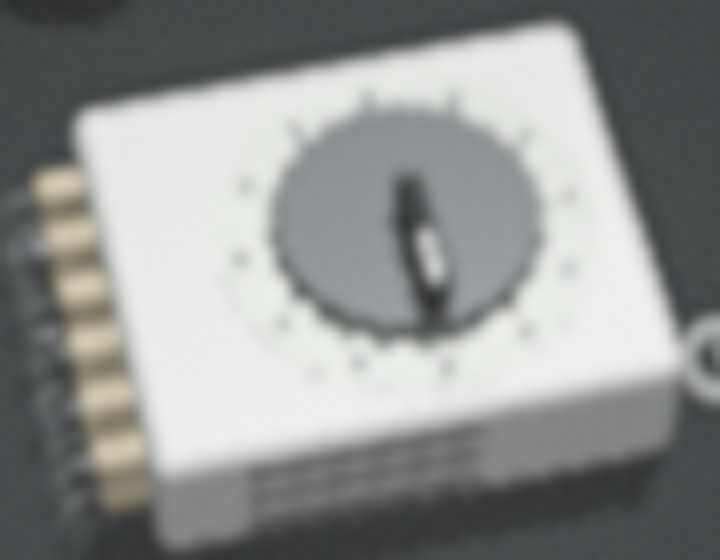

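The top crop shows the housing, fittings at its rear (top of the picture). The bar points image-left, to the housing's +y, with its tip near pixel (311,214) in the full picture and the dial centre near (327,221). That is about 2 clicks. Next I'll fit the pose from both pictures.

```bash
cat > h.py <<'E'
import numpy as np,cv2,pickle
from scipy.optimize import least_squares
def ray(p,uv,z):
    K=np.array([[p["fx"],0,p["cx"]],[0,p["fy"],p["cy"]],[0,0,1]])
    R=np.array(p["R"]);t=np.array(p["t"])
    o=-R.T@t; d=R.T@np.linalg.inv(K)@np.array([uv[0],uv[1],1.])
    return o+d*(z-o[2])/d[2]
def proj(p,X):
    c=np.array(p["R"])@np.asarray(X,float).T+np.array(p["t"])[:,None]
    return np.c_[p["fx"]*c[0]/c[2]+p["cx"],p["fy"]*c[1]/c[2]+p["cy"]]
E
python3 - <<'E'
from h import *
T=pickle.load(open("pics/top0.pkl","rb"));S=pickle.load(open("pics/scene0.pkl","rb"))
f=lambda x0,y0,s:(lambda u,v:((u+.5)/s+x0-.5,(v+.5)/s+y0-.5))
a1=f(220,95,2.6);a2=f(290,190,9);a3=f(270,155,8)
# dots ring (z=.062) in top & scene -> circle centre
d2=[(293,79),(401,88),(491,148),(541,248),(535,355),(474,447),(372,494),(263,487),(170,423),(125,323),(133,216),(196,125)]
P=np.array([ray(T,a2(*u),.062) for u in d2])[:,:2]; print("dots top centre",P.mean(0), np.linalg.norm(P-P.mean(0),axis=1).round(4))
az=np.degrees(np.arctan2(*(P-P.mean(0)).T[::-1])); print("dot az mod 30",(az%30).round(1))
# disc edge extremes
g=lambda l,fn,cam,z:np.array([ray(cam,fn(*u),z) for u in l])[:,:2]
D=g([(160,280),(335,105),(505,275),(340,458)],a2,T,.073); print("disc",D.mean(0),np.linalg.norm(D-D.mean(0),axis=1))
D=g([(272,225),(400,105),(543,215),(415,335)],a3,S,.073); print("disc scene",D)
print("bar top: tip,inner",g([(180,215),(345,275)],a2,T,.092))
print("scene bar",g([(434,315),(408,178)],a3,S,.092))
C=g([(242,207),(385,255),(328,434),(178,384)],a1,T,.062); print("corners",C,C.mean(0))
for i in range(4):
    e=C[(i+1)%4]-C[i]; print(np.linalg.norm(e),np.degrees(np.arctan2(e[1],e[0])))
print("reagent",g([(72,288)],a1,T,.105))
E
```

```text
dots top centre [0.56426965 0.00985808] [0.057  0.0568 0.0568 0.0569 0.0571 0.0572 0.0567 0.0571 0.0571 0.0565
 0.0567 0.0568]
dot az mod 30 [10.4 10.6 10.8 10.  10.6 10.5 10.  10.5 10.1 10.2 10.7 10. ]
disc [0.56453608 0.00974802] [0.04636403 0.04674412 0.04512428 0.04743716]
disc scene [[ 0.60363294 -0.0068817 ]
 [ 0.54019209 -0.02557204]
 [ 0.52479595  0.03862128]
 [ 0.58722543  0.05526038]]
bar top: tip,inner [[0.57890381 0.05083249]
 [0.5630597  0.00798147]]
scene bar [[0.58483672 0.06199225]
 [0.56237209 0.01255349]]
corners [[ 0.68035996  0.04275211]
 [ 0.63408674 -0.09161133]
 [ 0.46765878 -0.03513166]
 [ 0.51376068  0.10184101]] [0.57396654 0.00446253]
0.14210821021874087 -109.00311472278068
0.17575044928820177 161.25463589198569
0.14452300732443674 71.39793221234342
0.1767676936112614 -19.528417162902528
reagent [[0.59592172 0.19437072]]
```

The dot ring, disc and corners agree. The axis is at (0.564, 0.010), the housing yaw is −19.6° and the bar azimuth is 70.4°, so the dial stands in stop 2 (60°). I'll move over with the fingers shut.

Call:
servo_tool(motion=[[[38, -30.6, 0, 0, 0, 0], [38, -30.6, 0, 0, 0, 0], [38, -30.6, 0, 0, 0, 0], [38, -30.6, 0, 0, 0, 0], [38, -30.6, 0, 0, 0, 0]]], gripper=0, newtons=20)

```text
time: 1.3
ee_pos: [0.306, -0.3152, 0.2504]
tcp_rot: [180.0, -0.0, 18.3]
wrist_force: [1.5, -1.3, 1.0]
opening: 0.0122
```

Call:
servo_tool(motion=[[[38, -30.6, 0, 0, 0, 0], [38, -30.6, 0, 0, 0, 0], [38, -30.6, 0, 0, 0, 0], [38, -30.6, 0, 0, 0, 0], [38, -30.6, 0, 0, 0, 0]]])

```text
time: 1.8
ee_pos: [0.4382, -0.1098, 0.2506]
tcp_rot: [180.0, -0.0, 18.4]
wrist_force: [0.5, 0.0, 0.2]
opening: -0.0001
```

Call:
servo_tool(motion=[[[38, -30.6, 0, 0, 0, 0], [38, -30.6, 0, 0, 0, 0], [38, -30.6, 0, 0, 0, 0], [38, -30.6, 0, 0, 0, 0], [0, 0, 0, 0, 0, 0]]])

```text
time: 2.3
ee_pos: [0.545, 0.0566, 0.2487]
tcp_rot: [-179.9, 0.1, 18.6]
wrist_force: [-0.9, 0.2, -0.9]
opening: -0.0003
```

Call:
servo_tool(motion=[[[0, 0, 0, 0, 0, -0.13], [0, 0, 0, 0, 0, -0.13], [0, 0, 0, 0, 0, -0.13], [0, 0, 0, 0, 0, -0.13], [0, 0, 0, 0, 0, -0.13]]])

```text
time: 2.8
ee_pos: [0.543, 0.0518, 0.2505]
tcp_rot: [180.0, 0.0, 55.9]
wrist_force: [0.1, -0.4, 1.1]
opening: 0.0004
```

Call:
servo_tool(motion=[[[0, 0, 0, 0, 0, -0.13], [0, 0, 0, 0, 0, -0.128], [0, 0, 0, 0, 0, 0], [0, 0, 0, 0, 0, 0]]])

```text
time: 3.2
ee_pos: [0.543, 0.052, 0.2504]
tcp_rot: [180.0, 0.0, 70.2]
wrist_force: [-0.2, -1.3, -0.1]
opening: 0.0
```

Run:
```python
from workcell import bot
import cv2,pickle
o=bot.get_obs(); print({k:o[k] for k in ("time","ee_pos","tcp_rot","opening","wrist_force","q")})
for n in ("wrist","scene"):
    p=bot.camera(n); pickle.dump(p,open(f"pics/{n}1.pkl","wb"))
    cv2.imwrite(f"pics/{n}1.png",p["color"][:,:,::-1])
```

```text
{'time': 3.2, 'ee_pos': array([0.54304735, 0.05199002, 0.25041181]), 'tcp_rot': array([1.79994181e+02, 6.60440135e-04, 7.01695876e+01]), 'opening': 2.5680009636645914e-05, 'wrist_force': array([-0.15827266, -1.2795523 , -0.09762889]), 'q': array([ 5.47019327e+00,  4.35735630e+00,  9.42953539e+00,  9.50672007e+01,
       -3.08385312e-03,  1.15300605e+02])}
```

View pics/wrist1.png

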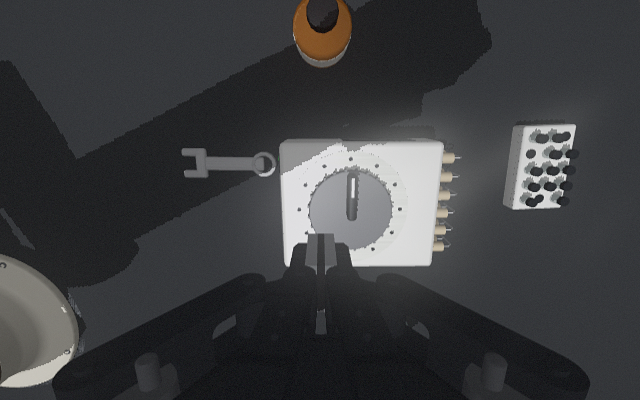

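View pics/scene1.png

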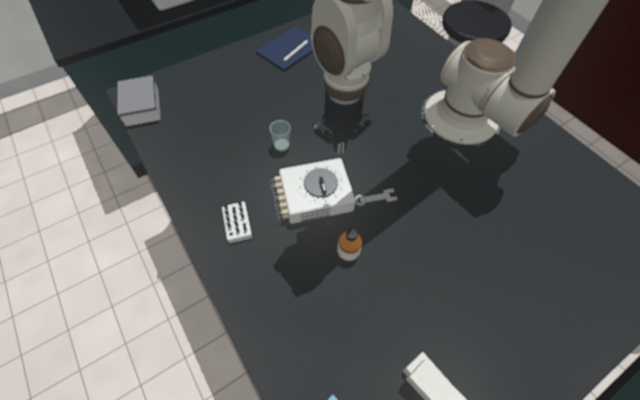

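The wrist picture shows the bar pointing up the picture (352,175) and the shut fingertips near (321,235). Joint 6 is at 115°, and the sweep would take it past 180°. A half turn gives the same tool geometry with room, so I'll turn by −180° about the tool z.

Call:
servo_tool(motion=[[[0, 0, 0, 0, 0, -0.1257], [0, 0, 0, 0, 0, -0.1257], [0, 0, 0, 0, 0, -0.1257], [0, 0, 0, 0, 0, -0.1257], [0, 0, 0, 0, 0, -0.1257]]])

```text
time: 3.8
ee_pos: [0.5432, 0.0523, 0.2503]
tcp_rot: [-180.0, 0.0, 106.6]
wrist_force: [-0.1, 0.3, -0.1]
opening: 0.0002
```

Call:
servo_tool(motion=[[[0, 0, 0, 0, 0, -0.1257], [0, 0, 0, 0, 0, -0.1257], [0, 0, 0, 0, 0, -0.1257], [0, 0, 0, 0, 0, -0.1257], [0, 0, 0, 0, 0, -0.1257]]])

```text
time: 4.3
ee_pos: [0.5431, 0.0523, 0.2503]
tcp_rot: [-180.0, -0.0, 142.6]
wrist_force: [-0.2, 0.4, 0.0]
opening: -0.0
```

Call:
servo_tool(motion=[[[0, 0, 0, 0, 0, -0.1257], [0, 0, 0, 0, 0, -0.1257], [0, 0, 0, 0, 0, -0.1257], [0, 0, 0, 0, 0, -0.1257], [0, 0, 0, 0, 0, -0.1257]]])

```text
time: 4.8
ee_pos: [0.5432, 0.0523, 0.2503]
tcp_rot: [-180.0, -0.0, 178.6]
wrist_force: [0.2, 0.4, 0.9]
opening: -0.0003
```

Call:
servo_tool(motion=[[[0, 0, 0, 0, 0, -0.1257], [0, 0, 0, 0, 0, -0.1257], [0, 0, 0, 0, 0, -0.1257], [0, 0, 0, 0, 0, -0.1257], [0, 0, 0, 0, 0, -0.1257]]])

```text
time: 5.3
ee_pos: [0.5432, 0.0523, 0.2503]
tcp_rot: [-180.0, -0.0, -145.4]
wrist_force: [-0.2, -0.6, -1.0]
opening: -0.0001
```

Call:
servo_tool(motion=[[[0, 0, 0, 0, 0, -0.1257], [0, 0, 0, 0, 0, -0.1257], [0, 0, 0, 0, 0, -0.1257], [0, 0, 0, 0, 0, -0.1257], [0, 0, 0, 0, 0, -0.1257]]])

```text
time: 5.8
ee_pos: [0.5432, 0.0523, 0.2503]
tcp_rot: [180.0, -0.0, -109.4]
wrist_force: [0.1, 0.1, 0.4]
opening: 0.0002
```

Call:
servo_tool(motion=[[[0, 0, 30, 0, 0, 0], [0, 0, 30, 0, 0, 0], [0, 0, 30, 0, 0, 0], [0, 0, 0, 0, 0, 0], [0, 0, 0, 0, 0, 0]]])

```text
time: 6.3
ee_pos: [0.543, 0.0523, 0.1609]
tcp_rot: [180.0, -0.0, -109.6]
wrist_force: [-0.2, -1.0, 0.6]
opening: -0.0001
```

```bash
cat > snap.py <<'E'
import sys,cv2,pickle
from workcell import bot
k=sys.argv[1]
o=bot.get_obs(); print({a:o[a].round(4) if hasattr(o[a],'round') else o[a] for a in ("time","ee_pos","tcp_rot","wrist_force","q")})
for n in sys.argv[2:]:
    p=bot.camera(n); pickle.dump(p,open(f"pics/{n}{k}.pkl","wb"))
    cv2.imwrite(f"pics/{n}{k}.png",p["color"][:,:,::-1])
E
python3 snap.py 2 wrist; python3 -c "
from h import *
p=pickle.load(open('pics/wrist2.pkl','rb')); print(p['R'],p['t'],-np.array(p['R']).T@p['t'],p['fx'])"
```

```text
{'time': 6.3, 'ee_pos': array([0.543 , 0.0523, 0.1609]), 'tcp_rot': array([ 1.799782e+02, -1.000000e-02, -1.096073e+02]), 'wrist_force': array([-0.1553, -0.9767,  0.6409]), 'q': array([ 5.50160e+00,  3.51200e+00, -1.36300e+00,  8.51491e+01,
        1.00000e-04, -6.48910e+01])}
[[-0.94204928  0.33547241  0.0011858 ]
 [ 0.32300099  0.9060617   0.27335427]
 [ 0.0906284   0.25789621 -0.9619127 ]] [ 0.49306731 -0.23368968  0.22942937] [ 0.51918288 -0.01284217  0.28398641] 288.87472194926477
```

View pics/wrist2.png

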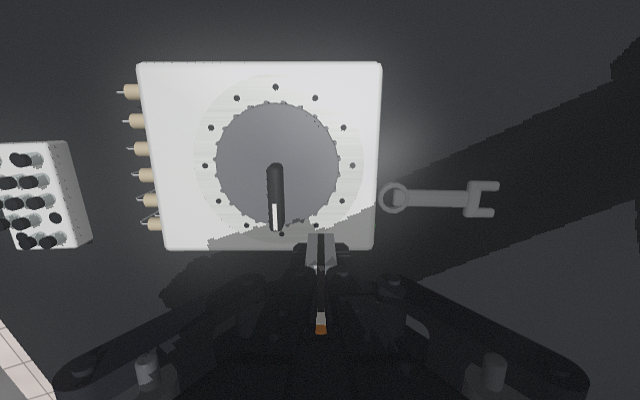

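Run:
```python
import pickle,cv2
t=pickle.load(open("pics/wrist2.pkl","rb"))["color"][:,:,::-1]
cv2.imwrite("pics/b1.png",cv2.resize(t[85:285,200:400],None,fx=3,fy=3,interpolation=cv2.INTER_CUBIC))
c=cv2.convertScaleAbs(t[215:295,260:380],alpha=2.5,beta=10)
cv2.imwrite("pics/b2.png",cv2.resize(c,None,fx=6,fy=6,interpolation=cv2.INTER_CUBIC))
```

```text
(no output)
```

View pics/b1.png

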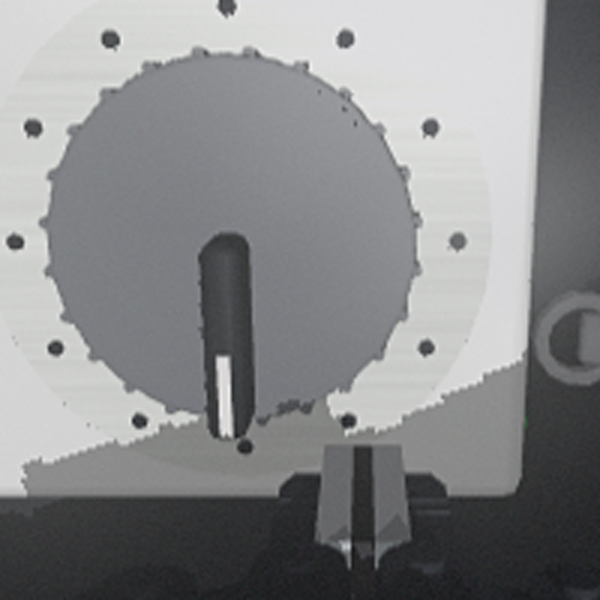

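View pics/b2.png

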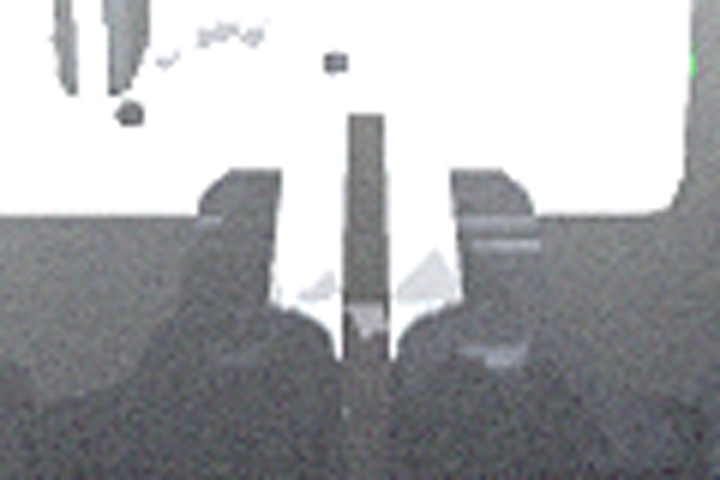

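```bash
cat >> h.py <<'E'
def toolpose(pos,yaw):
    y=np.radians(yaw); c,s=np.cos(y),np.sin(y)
    return np.array([[c,s,0],[s,-c,0],[0,0,-1.]]),np.array(pos)
E
python3 - <<'E'
from h import *
p=pickle.load(open("pics/wrist2.pkl","rb"))
R,o=toolpose([.543,.0523,.1609],-109.6)
print("cam in tool mm",(R.T@(-np.array(p['R']).T@p['t']-o)*1e3).round(1))
for x,y,z in [(11,7,19),(11,-7,19),(11,14,19),(11,-14,19),(11,7,5),(11,7,-5),(11,14,10),(-11,7,19),(11,14,0),(11,14,5)]:
    print((x,y,z),proj(p,[o+R@np.array([x,y,z])/1e3]).round(1))
f=lambda u:(u[0]/3+200-.33,u[1]/3+85-.33)
dots=[(227,5),(346,39),(431,127),(458,241),(427,348),(349,421),(245,447),(140,421),(56,348),(15,241),(33,127),(111,39)]
P=np.array([ray(p,f(u),.062) for u in dots])[:,:2]; c=P.mean(0)
print("ring",c,np.linalg.norm(P-c,axis=1).round(4),(np.degrees(np.arctan2(*(P-c).T[::-1]))%30).round(1))
B=[ray(p,f(u),.092)[:2] for u in [(229,437),(224,236)]]
d=B[0]-B[1]; print("bar",B,np.linalg.norm(d),np.degrees(np.arctan2(d[1],d[0])))
E
```

```text
cam in tool mm [  69.4    0.6 -123.1]
(11, 7, 19) [[332.3 230.5]]
(11, -7, 19) [[305.8 230.6]]
(11, 14, 19) [[345.5 230.5]]
(11, -14, 19) [[292.5 230.6]]
(11, 7, 5) [[333.5 241.7]]
(11, 7, -5) [[334.5 251. ]]
(11, 14, 10) [[347.1 237.4]]
(-11, 7, 19) [[331.8 267.8]]
(11, 14, 0) [[349.  246.2]]
(11, 14, 5) [[348.  241.6]]
ring [0.56177992 0.01102929] [0.0571 0.057  0.0572 0.057  0.0573 0.0572 0.0572 0.0571 0.0571 0.0572
 0.0573 0.0571] [10.5 10.5 10.5 10.5 10.4 10.5 10.4 10.5 10.5 10.3 10.4 10.4]
bar [array([0.57525372, 0.05070476]), array([0.55826969, 0.00572132])] 0.04808292170667432 69.31537803624214
```

The wrist picture puts the axis within 2.5 mm of the top view and gives the same yaw of −19.55°. The shut pads are about ±7 mm thick, their tips about 19 mm ahead of the TCP and the thicker backs begin about 16 mm above the tips. I'll lower to TCP z ≈ 0.098 (tips ≈ 0.079) on the anticlockwise side of the bar.

Call:
servo_tool(motion=[[[0, 0, 25, 0, 0, 0], [0, 0, 20, 0, 0, 0], [0, 0, 5, 0, 0, 0], [0, 0, 3, 0, 0, 0], [0, 0, 0, 0, 0, 0]]])

```text
time: 6.85
ee_pos: [0.5438, 0.0524, 0.1086]
tcp_rot: [-179.9, 0.0, -109.6]
wrist_force: [-0.1, -0.1, 0.4]
opening: 0.0
```

Call:
servo_tool(motion=[[[0, 0, 3, 0, 0, 0], [0, 0, 3, 0, 0, 0], [0, 0, 3, 0, 0, 0], [0, 0, 1, 0, 0, 0], [0, 0, 0, 0, 0, 0]]])

```text
time: 7.35
ee_pos: [0.5431, 0.0523, 0.0971]
tcp_rot: [180.0, -0.0, -109.5]
wrist_force: [-0.5, -0.4, -0.4]
opening: -0.0002
```

```bash
python3 snap.py 3 wrist scene; python3 -c "
from h import *
c=pickle.load(open('pics/scene3.pkl','rb'))['color'][:,:,::-1]
cv2.imwrite('pics/s3z.png',cv2.resize(c[110:230,250:370],None,fx=5,fy=5,interpolation=cv2.INTER_CUBIC))"
```

```text
{'time': 7.35, 'ee_pos': array([0.5431, 0.0523, 0.0971]), 'tcp_rot': array([ 1.799824e+02, -9.300000e-03, -1.095454e+02]), 'wrist_force': array([-0.4603, -0.3624, -0.3624]), 'q': array([ 5.50360e+00,  4.18200e+00, -7.71130e+00,  7.81266e+01,
       -1.00000e-03, -6.49510e+01])}
```

View pics/wrist3.png

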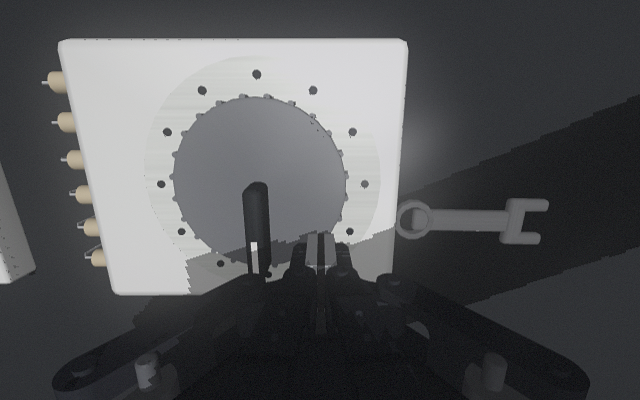

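View pics/s3z.png

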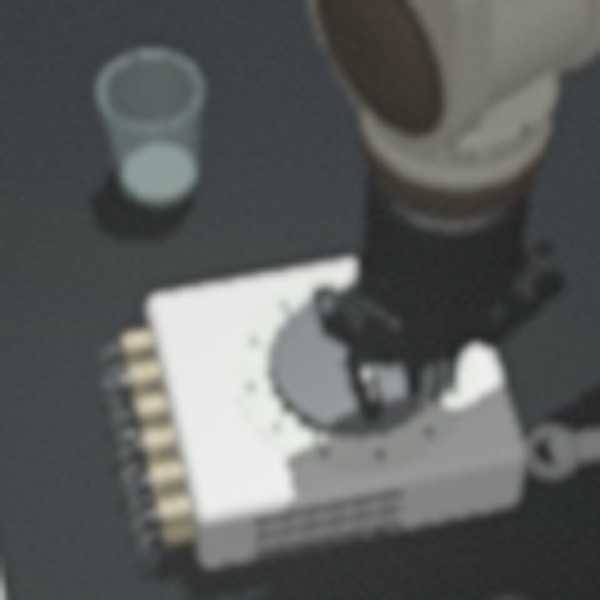

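Wrist 3 shows the fingertips at (320,240), right of the bar at (257,225), clear of the dial and housing. There is no contact force. I'll close the gap in small steps.

Call:
servo_tool(motion=[[[0, -6, 0, 0, 0, 0], [0, -6, 0, 0, 0, 0], [0, -3, 0, 0, 0, 0], [0, 0, 0, 0, 0, 0]]])

```text
time: 7.85
ee_pos: [0.5576, 0.0474, 0.0972]
tcp_rot: [180.0, 0.0, -109.5]
wrist_force: [-2.1, 2.1, 1.8]
opening: -0.0001
```

```bash
python3 snap.py 4 wrist; python3 -c "
from h import *
c=pickle.load(open('pics/wrist4.pkl','rb'))['color'][:,:,::-1]
c=cv2.convertScaleAbs(c[130:300,180:380],alpha=1.6,beta=10)
cv2.imwrite('pics/w4z.png',cv2.resize(c,None,fx=3.5,fy=3.5,interpolation=cv2.INTER_CUBIC))"
```

```text
{'time': 7.85, 'ee_pos': array([0.5576, 0.0474, 0.0972]), 'tcp_rot': array([ 1.799616e+02,  1.580000e-02, -1.095463e+02]), 'wrist_force': array([-2.132 ,  2.0551,  1.7839]), 'q': array([ 4.84460e+00,  6.07730e+00, -5.66440e+00,  7.82868e+01,
        3.02000e-02, -6.56092e+01])}
```

View pics/w4z.png

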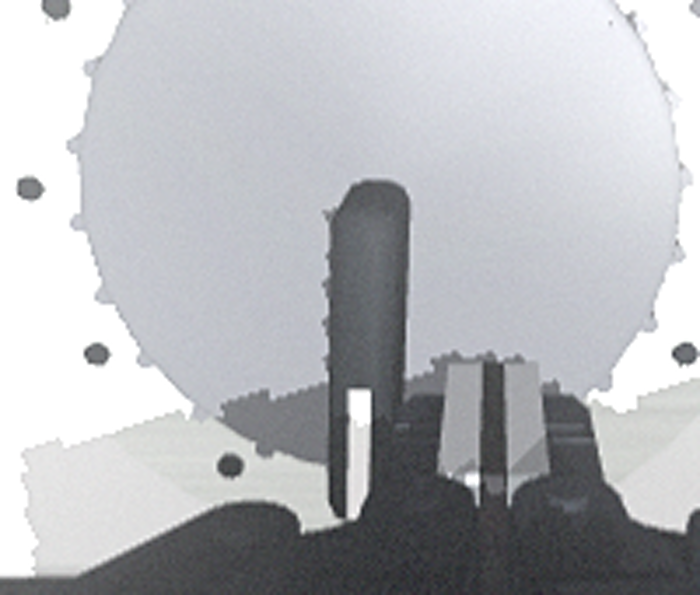

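The finger's side meets the bar with about 2.8 N, pushing back anticlockwise, at 17.5 mm off the bar's line and r ≈ 33 mm. Now I'll sweep about the axis 2° per row and check after the first click.

Call:
servo_tool(motion=[[[-0.59, -1.165, 0, 0, 0, 0.035], [-0.59, -1.165, 0, 0, 0, 0.035], [-0.59, -1.165, 0, 0, 0, 0.035], [-0.59, -1.165, 0, 0, 0, 0.035], [-0.59, -1.165, 0, 0, 0, 0.035]]])

```text
time: 8.4
ee_pos: [0.5637, 0.0479, 0.0973]
tcp_rot: [180.0, 0.0, -119.6]
wrist_force: [-1.3, 1.2, 1.3]
opening: -0.0004
```

Call:
servo_tool(motion=[[[-0.59, -1.165, 0, 0, 0, 0.035], [-0.59, -1.165, 0, 0, 0, 0.035], [-0.59, -1.165, 0, 0, 0, 0.035], [-0.59, -1.165, 0, 0, 0, 0.035], [0, 0, 0, 0, 0, 0]]])

```text
time: 8.9
ee_pos: [0.5693, 0.047, 0.0973]
tcp_rot: [-180.0, -0.0, -127.6]
wrist_force: [-1.0, -0.3, 0.2]
opening: -0.0001
```

```bash
python3 snap.py 5 wrist
cat > meas.py <<'E'
import sys
from h import *
k,x,y,w,hh=sys.argv[1],*map(int,sys.argv[2:6])
c=pickle.load(open(f'pics/wrist{k}.pkl','rb'))['color'][:,:,::-1]
c=cv2.convertScaleAbs(c[y:y+hh,x:x+w],alpha=1.6,beta=10)
cv2.imwrite(f'pics/w{k}z.png',cv2.resize(c,None,fx=3,fy=3,interpolation=cv2.INTER_CUBIC))
E
python3 meas.py 5 120 100 260 195
```

```text
{'time': 8.9, 'ee_pos': array([0.5693, 0.047 , 0.0973]), 'tcp_rot': array([-1.799696e+02, -4.200000e-03, -1.276290e+02]), 'wrist_force': array([-0.9735, -0.3303,  0.1649]), 'q': array([ 4.73340e+00,  7.60380e+00, -3.98470e+00,  7.83919e+01,
       -2.36000e-02, -4.76376e+01])}
```

View pics/w5z.png

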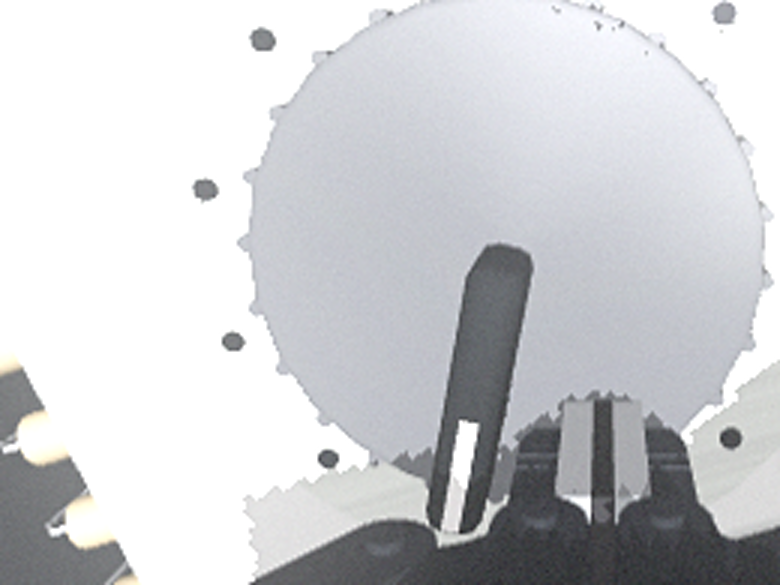

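```bash
cat > bar.py <<'E'
from h import *
import sys
# usage: bar.py pkl cropx cropy scale tipu tipv inu inv
k=sys.argv[1]; x,y,s,a,b,c,d=map(float,sys.argv[2:])
p=pickle.load(open(f'pics/{k}.pkl','rb'))
f=lambda u,v:((u+.5)/s+x-.5,(v+.5)/s+y-.5)
A,B=ray(p,f(a,b),.092)[:2],ray(p,f(c,d),.092)[:2]
e=A-B; az=np.degrees(np.arctan2(e[1],e[0])); print(A,B,np.linalg.norm(e),"az",az,"dial deg",130.45-az)
E
python3 bar.py wrist5 120 100 3 455 532 501 247
```

```text
[0.593097  0.0388253] [0.55605767 0.00589709] 0.049559854332821056 az 41.637308165339924 dial deg 88.81269183466006
```

Dial at about 89°, so one click has gone. Second click next, with 28° more of sweep.

Call:
servo_tool(motion=[[[-0.59, -1.165, 0, 0, 0, 0.035], [-0.59, -1.165, 0, 0, 0, 0.035], [-0.59, -1.165, 0, 0, 0, 0.035], [-0.59, -1.165, 0, 0, 0, 0.035], [-0.59, -1.165, 0, 0, 0, 0.035]]])

```text
time: 9.45
ee_pos: [0.5751, 0.0456, 0.0972]
tcp_rot: [180.0, -0.0, -137.6]
wrist_force: [-3.0, 2.0, 1.8]
opening: 0.0001
```

Call:
servo_tool(motion=[[[-0.59, -1.165, 0, 0, 0, 0.035], [-0.59, -1.165, 0, 0, 0, 0.035], [-0.59, -1.165, 0, 0, 0, 0.035], [-0.59, -1.165, 0, 0, 0, 0.035], [-0.59, -1.165, 0, 0, 0, 0.035]]])

```text
time: 9.95
ee_pos: [0.5809, 0.0431, 0.0972]
tcp_rot: [180.0, -0.0, -147.6]
wrist_force: [-2.3, 3.1, 1.4]
opening: 0.0001
```

Call:
servo_tool(motion=[[[-0.59, -1.165, 0, 0, 0, 0.035], [-0.59, -1.165, 0, 0, 0, 0.035], [-0.59, -1.165, 0, 0, 0, 0.035], [-0.59, -1.165, 0, 0, 0, 0.035], [0, 0, 0, 0, 0, 0]]])

```text
time: 10.45
ee_pos: [0.5857, 0.0397, 0.0972]
tcp_rot: [-180.0, -0.0, -155.7]
wrist_force: [0.0, 1.1, -0.0]
opening: -0.0001
```

```bash
python3 snap.py 6 wrist; 
python3 meas.py 6 120 100 260 195
```

```text
{'time': 10.45, 'ee_pos': array([0.5857, 0.0397, 0.0972]), 'tcp_rot': array([-1.799859e+02, -6.000000e-04, -1.556504e+02]), 'wrist_force': array([ 0.0022,  1.0872, -0.0436]), 'q': array([ 3.88830e+00,  9.75620e+00, -1.56850e+00,  7.86710e+01,
       -1.34000e-02, -2.04613e+01])}
```

View pics/w6z.png

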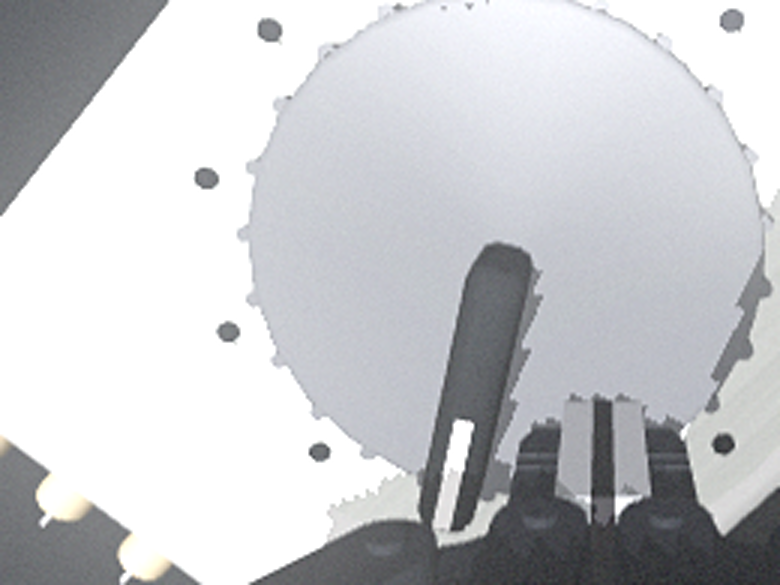

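```bash
python3 bar.py wrist6 120 100 3 448 530 503 246
```

```text
[0.60280755 0.01981128] [0.55424987 0.00956445] 0.04962706592215953 az 11.915959999835787 dial deg 118.5340400001642
```

Call:
servo_tool(motion=[[[-0.59, -1.165, 0, 0, 0, 0.035], [-0.59, -1.165, 0, 0, 0, 0.035], [-0.59, -1.165, 0, 0, 0, 0.035], [-0.59, -1.165, 0, 0, 0, 0.035], [-0.59, -1.165, 0, 0, 0, 0.035]]])

```text
time: 11.0
ee_pos: [0.5904, 0.0354, 0.0973]
tcp_rot: [-180.0, 0.0, -165.7]
wrist_force: [0.2, -0.0, 0.0]
opening: -0.0005
```

Call:
servo_tool(motion=[[[-0.59, -1.165, 0, 0, 0, 0.035], [-0.59, -1.165, 0, 0, 0, 0.035], [-0.59, -1.165, 0, 0, 0, 0.035], [-0.59, -1.165, 0, 0, 0, 0.035], [-0.59, -1.165, 0, 0, 0, 0.035]]])

```text
time: 11.5
ee_pos: [0.5941, 0.0309, 0.0973]
tcp_rot: [179.9, -0.0, -175.7]
wrist_force: [-1.8, 3.1, -0.2]
opening: -0.0004
```

Call:
servo_tool(motion=[[[-0.59, -1.165, 0, 0, 0, 0.035], [-0.59, -1.165, 0, 0, 0, 0.035], [-0.59, -1.165, 0, 0, 0, 0.035], [-0.59, -1.165, 0, 0, 0, 0.035], [0, 0, 0, 0, 0, 0]]])

```text
time: 12.0
ee_pos: [0.5968, 0.0256, 0.0973]
tcp_rot: [-180.0, 0.0, 176.3]
wrist_force: [-0.5, -0.5, 0.3]
opening: -0.0001
```

```bash
python3 snap.py 7 wrist; 
python3 meas.py 7 120 100 260 195
```

```text
{'time': 12.0, 'ee_pos': array([0.5968, 0.0256, 0.0973]), 'tcp_rot': array([-1.799937e+02,  1.000000e-04,  1.763062e+02]), 'wrist_force': array([-0.5019, -0.5068,  0.3106]), 'q': array([ 2.46210e+00,  1.11566e+01,  4.10000e-02,  7.88849e+01,
       -6.30000e-03,  6.15590e+00])}
```

View pics/w7z.png

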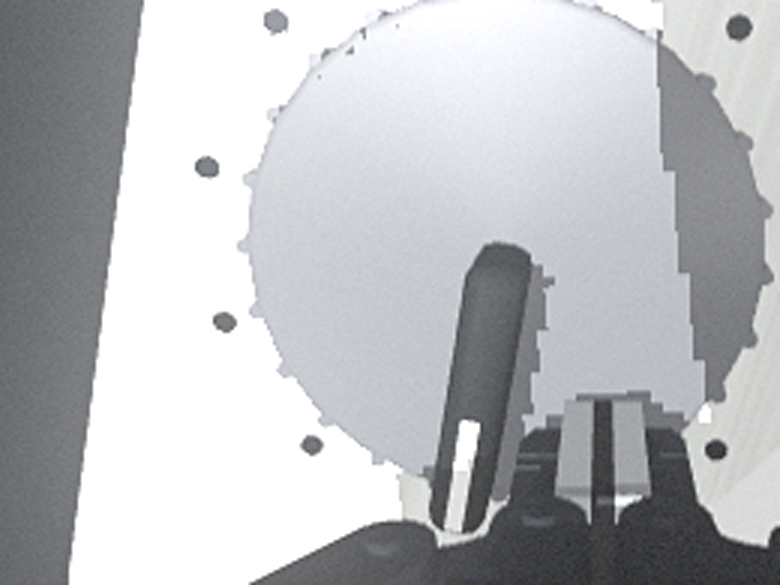

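```bash
python3 bar.py wrist7 120 100 3 456 532 502 246
```

```text
[0.60278954 0.00089456] [0.55464706 0.01324057] 0.04970031490237353 az -14.383383038224448 dial deg 144.83338303822444
```

The bar reads about 145°, short of the 150° stop. I'll take another look to see whether it was still settling.

```bash
python3 snap.py 8 wrist; 
python3 meas.py 8 120 100 260 195
```

```text
{'time': 12.05, 'ee_pos': array([0.5968, 0.0256, 0.0973]), 'tcp_rot': array([-1.799931e+02,  2.100000e-03,  1.763594e+02]), 'wrist_force': array([ 0.3334, -0.5845, -0.2628]), 'q': array([ 2.46340e+00,  1.11551e+01,  3.94000e-02,  7.88829e+01,
       -7.10000e-03,  6.10410e+00])}
```

View pics/w8z.png

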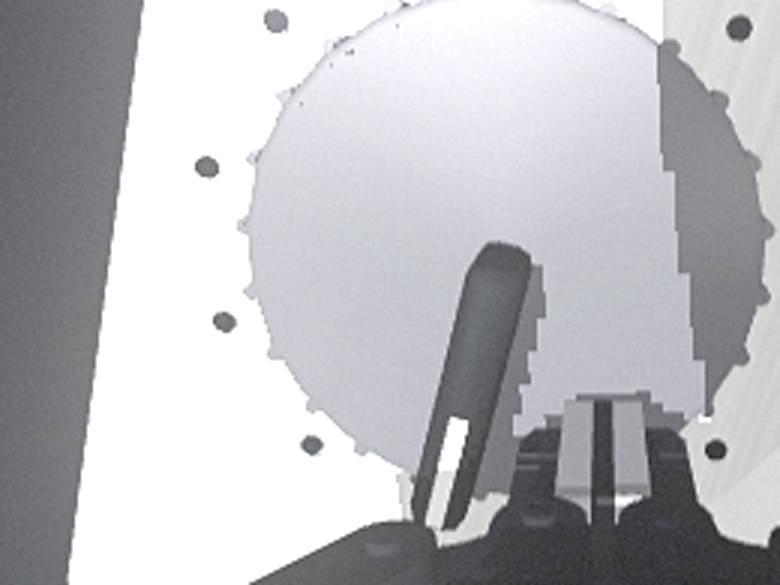

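It was still settling; the bar has moved on since. The third click tripped at about 74° of sweep, so the fourth should trip near 104°. I'll sweep 22° at normal pace, then go by 1° steps.

Call:
servo_tool(motion=[[[-0.59, -1.165, 0, 0, 0, 0.035], [-0.59, -1.165, 0, 0, 0, 0.035], [-0.59, -1.165, 0, 0, 0, 0.035], [-0.59, -1.165, 0, 0, 0, 0.035], [-0.59, -1.165, 0, 0, 0, 0.035]]])

```text
time: 12.6
ee_pos: [0.5989, 0.0195, 0.0973]
tcp_rot: [-180.0, 0.0, 166.2]
wrist_force: [0.1, -0.8, -0.1]
opening: -0.0001
```

```bash
python3 snap.py 9 wrist; 
python3 meas.py 9 120 100 260 195
```

```text
{'time': 12.6, 'ee_pos': array([0.5989, 0.0195, 0.0973]), 'tcp_rot': array([-1.799984e+02,  1.700000e-03,  1.662421e+02]), 'wrist_force': array([ 0.122 , -0.8171, -0.0563]), 'q': array([ 1.86660e+00,  1.14151e+01,  3.44100e-01,  7.89279e+01,
       -2.00000e-03,  1.56245e+01])}
```

View pics/w9z.png

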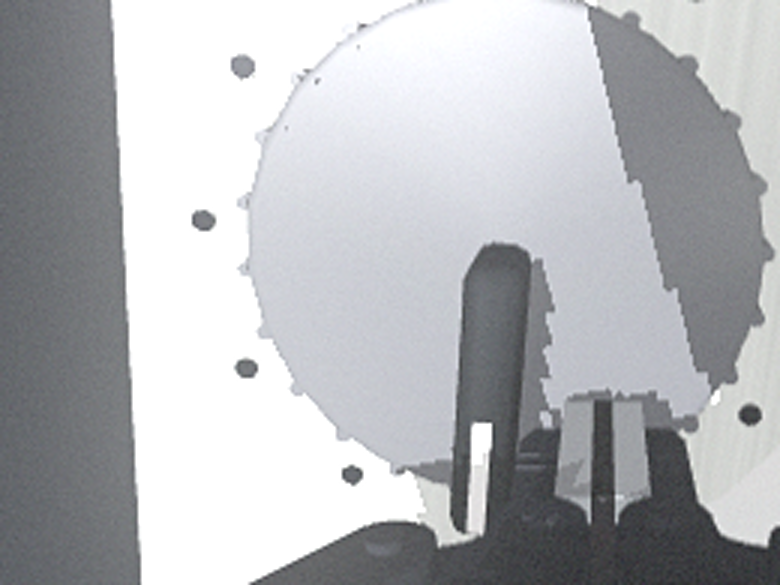

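```bash
python3 bar.py wrist9 120 100 3 474 532 500 246;python3 bar.py wrist8 120 100 3 435 528 503 246
```

```text
[ 0.60118737 -0.00308457] [0.5551496  0.01427181] 0.04920081417248749 az -20.656589766911715 dial deg 151.1065897669117
[ 0.60182599 -0.0024682 ] [0.5546504  0.01339316] 0.04977067231033707 az -18.58365115523814 dial deg 149.03365115523812
```

Call:
servo_tool(motion=[[[-0.59, -1.165, 0, 0, 0, 0.035], [-0.59, -1.165, 0, 0, 0, 0.035], [-0.59, -1.165, 0, 0, 0, 0.035], [-0.59, -1.165, 0, 0, 0, 0.035], [-0.59, -1.165, 0, 0, 0, 0.035]]])

```text
time: 13.15
ee_pos: [0.6, 0.0138, 0.0973]
tcp_rot: [179.9, -0.0, 156.3]
wrist_force: [0.0, 2.8, -0.6]
opening: 0.0002
```

Call:
servo_tool(motion=[[[-0.59, -1.165, 0, 0, 0, 0.035], [-0.59, -1.165, 0, 0, 0, 0.035], [-0.3, -0.58, 0, 0, 0, 0.0175], [-0.3, -0.58, 0, 0, 0, 0.0175], [0, 0, 0, 0, 0, 0]]])

```text
time: 13.65
ee_pos: [0.6, 0.009, 0.0973]
tcp_rot: [-180.0, 0.0, 150.2]
wrist_force: [-0.8, 0.4, -0.0]
opening: 0.0001
```

```bash
python3 snap.py 10 wrist; 
python3 meas.py 10 120 100 260 195
```

```text
{'time': 13.65, 'ee_pos': array([0.6   , 0.009 , 0.0973]), 'tcp_rot': array([-1.799878e+02,  3.800000e-03,  1.502027e+02]), 'wrist_force': array([-0.8061,  0.3916, -0.0126]), 'q': array([ 8.69500e-01,  1.15311e+01,  4.80900e-01,  7.89527e+01,
       -1.25000e-02,  3.06668e+01])}
```

View pics/w10z.png

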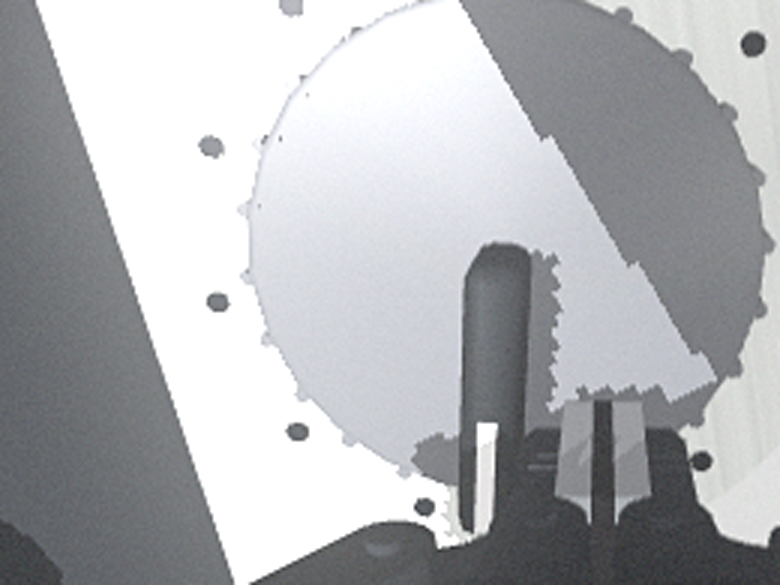

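```bash
python3 bar.py wrist10 120 100 3 476 532 500 246
```

```text
[ 0.59600525 -0.01318769] [0.55638708 0.01592297] 0.04916329999486833 az -36.307728080302105 dial deg 166.7577280803021
```

Call:
servo_tool(motion=[[[-0.3, -0.58, 0, 0, 0, 0.0175], [0, 0, 0, 0, 0, 0], [0, 0, 0, 0, 0, 0]]])

```text
time: 14.0
ee_pos: [0.6, 0.0083, 0.0973]
tcp_rot: [-180.0, 0.0, 149.2]
wrist_force: [-0.6, -0.3, -0.4]
opening: -0.0002
```

```bash
python3 snap.py 11 wrist; 
python3 meas.py 11 120 100 260 195
```

```text
{'time': 14.0, 'ee_pos': array([0.6   , 0.0083, 0.0973]), 'tcp_rot': array([-1.799867e+02,  5.600000e-03,  1.491915e+02]), 'wrist_force': array([-0.5831, -0.2759, -0.4392]), 'q': array([ 8.02500e-01,  1.15292e+01,  4.74400e-01,  7.89474e+01,
       -1.42000e-02,  3.16111e+01])}
```

View pics/w11z.png

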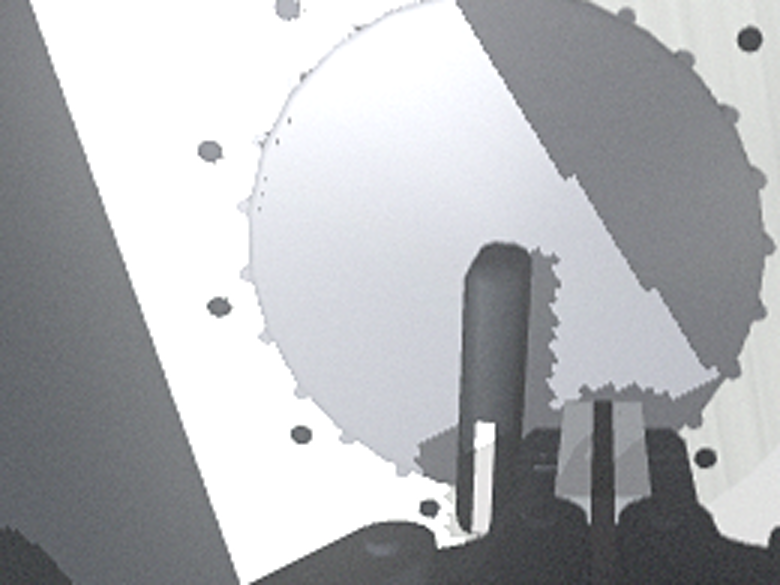

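The dial is near its midpoint (about 166°) and the force is near zero, as expected there. One more degree, then wait.

Call:
servo_tool(motion=[[[-0.3, -0.58, 0, 0, 0, 0.0175], [0, 0, 0, 0, 0, 0], [0, 0, 0, 0, 0, 0], [0, 0, 0, 0, 0, 0]]])

```text
time: 14.45
ee_pos: [0.6, 0.0078, 0.0973]
tcp_rot: [-180.0, 0.0, 148.2]
wrist_force: [-0.2, 0.2, -0.0]
opening: -0.0003
```

```bash
python3 snap.py 12 wrist; 
python3 meas.py 12 120 100 260 195
```

```text
{'time': 14.45, 'ee_pos': array([0.6   , 0.0078, 0.0973]), 'tcp_rot': array([-1.799955e+02,  1.700000e-03,  1.481870e+02]), 'wrist_force': array([-0.1706,  0.1942, -0.0228]), 'q': array([ 7.47900e-01,  1.15227e+01,  4.67900e-01,  7.89462e+01,
       -4.70000e-03,  3.25609e+01])}
```

View pics/w12z.png

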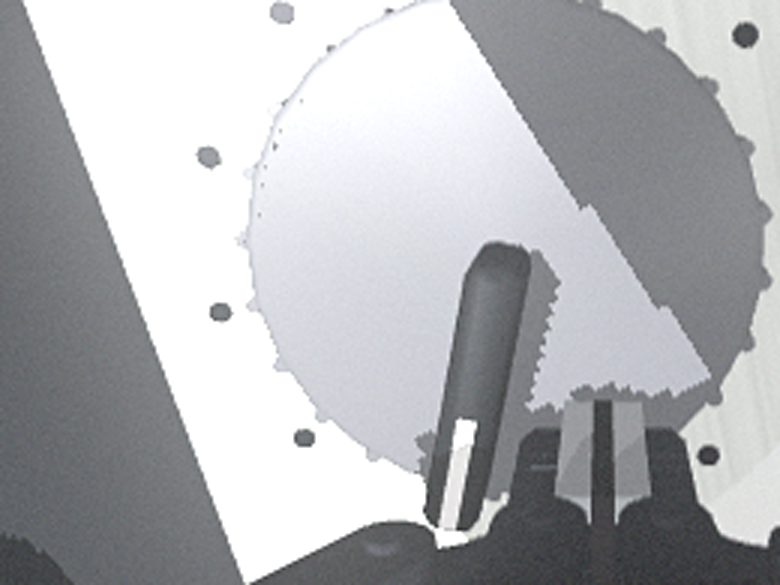

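It has jumped ahead of the finger. I'll back off (+y), lift clear and move away.

Call:
servo_tool(motion=[[[0, 3, 0, 0, 0, 0], [0, 5, 0, 0, 0, 0], [0, 0, -10, 0, 0, 0], [0, 0, -30, 0, 0, 0], [0, 0, -40, 0, 0, 0]]])

```text
time: 15.0
ee_pos: [0.6033, 0.0148, 0.1771]
tcp_rot: [-179.9, -0.2, 148.2]
wrist_force: [1.1, 0.8, 0.8]
opening: 0.0
```

Call:
servo_tool(motion=[[[0, 0, -40, 0, 0, 0], [0, 0, -30, 0, 0, 0], [30, 0, 0, 0, 0, 0], [0, 0, 0, 0, 0, 0], [0, 0, 0, 0, 0, 0]]])

```text
time: 15.5
ee_pos: [0.5786, 0.0307, 0.248]
tcp_rot: [180.0, 0.1, 148.2]
wrist_force: [1.1, 0.7, 0.1]
opening: 0.0006
```

```bash
python3 snap.py 13 wrist top scene
```

```text
{'time': 15.5, 'ee_pos': array([0.5786, 0.0307, 0.248 ]), 'tcp_rot': array([1.799723e+02, 5.200000e-02, 1.482296e+02]), 'wrist_force': array([1.1038, 0.7454, 0.07  ]), 'q': array([ 3.04340e+00,  8.99670e+00,  1.42464e+01,  9.51912e+01,
       -7.00000e-03,  3.48138e+01])}
```

View pics/wrist13.png

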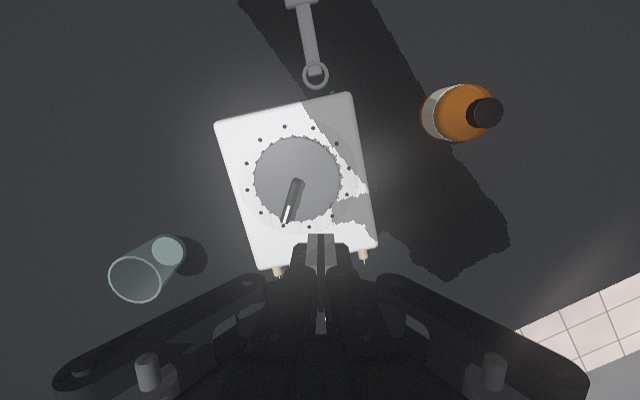

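View pics/scene13.png

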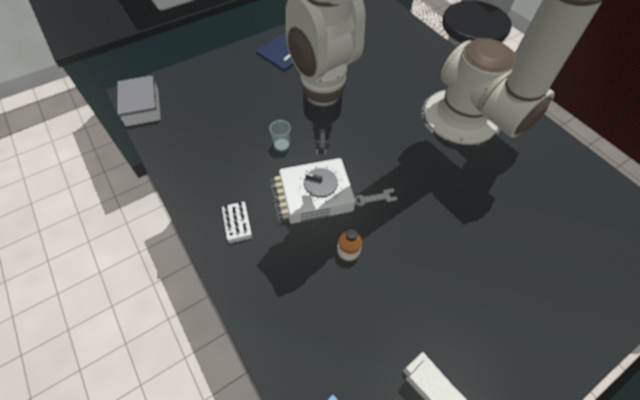

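Run:
```python
from h import *
c=pickle.load(open('pics/wrist13.pkl','rb'))['color'][:,:,::-1]
cv2.imwrite('pics/w13z.png',cv2.resize(c[115:245,225:380],None,fx=4,fy=4,interpolation=cv2.INTER_CUBIC))
```

```text
(no output)
```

View pics/w13z.png

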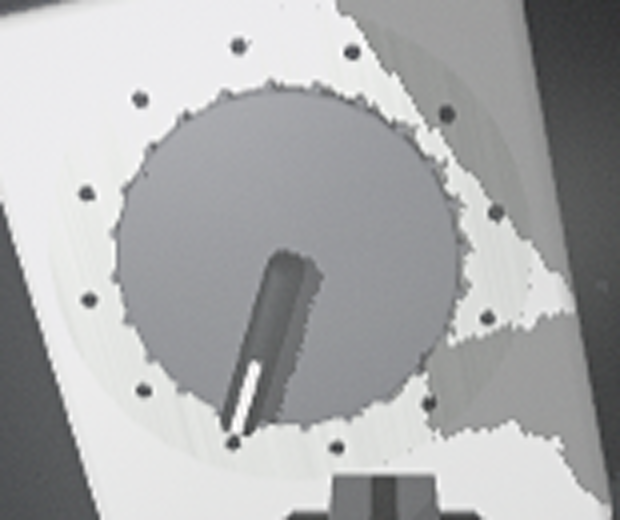

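```bash
python3 bar.py wrist13 225 115 4 235 431 290 251
python3 - <<'E'
from workcell import bot
from h import *
T=pickle.load(open('pics/top13.pkl','rb')); cv2.imwrite('pics/t13z.png',cv2.resize(T['color'][95:320,220:450,::-1],None,fx=2.6,fy=2.6))
p=bot.camera("scene")
for l in ("reagent","beaker","vial_rack","spanner"): print(l,[(np.round(d["rect"],1),round(d["confidence"],2)) for d in bot.look_for(p,l)[:2]])
A=pickle.load(open('pics/scene0.pkl','rb'))['color'].astype(int)
d=np.abs(p['color'].astype(int)-A).max(2)
for n,(x,y,w,h) in dict(reagent=(336,228,24,36),beaker=(272,119,18,29),rack=(224,205,27,37),span=(358,191,32,13)).items(): print(n,d[y:y+h,x:x+w].mean(),d[y:y+h,x:x+w].max())
E
```

```text
[ 0.58866788 -0.02055979] [0.55653751 0.01720716] 0.04958530568144419 az -49.61040779142943 dial deg 180.0604077914294
reagent [(array([338.1, 231.1,  23.2,  32.2]), 0.7), (array([303.3, 166.1,  36.4,  31.7]), 0.63)]
beaker [(array([269. , 119.5,  19.9,  28.9]), 0.89)]
vial_rack [(array([223.3, 201. ,  29.7,  41.3]), 0.73)]
spanner [(array([355.2, 189.7,  39.4,  16.4]), 0.75)]
reagent 6.891203703703703 31
beaker 1.3409961685823755 5
rack 0.9619619619619619 4
span 53.75961538461539 92
```

View pics/t13z.png

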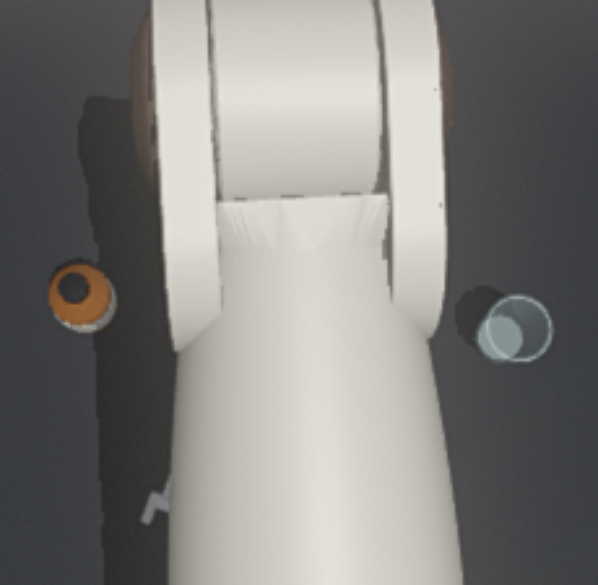

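The dial reads 180.1° (target 180°) and sits in its click. The bystanders are in place; the spanner's pixel difference is the arm's shadow falling on it. I'll hand it in.

```bash
python3 -c "
from workcell import bot
bot.job_done(); print(bot.get_obs()['time'])"
```

```text
the job is handed in; nothing more can be done
the job is handed in; nothing more can be done
```

The dial is four clicks clockwise from where it stood, from stop 2 (60°) to stop 6 (180°), and I handed the job in at about 15.5 s. I kept the gripper shut and pushed the bar with the side of one finger near its tip. The fourth click went in 1° steps, then I backed off and lifted clear.

**Dial:** the last wrist picture puts it at 180.1°, resting in the click. No reading went past the fourth click. The finger's sweep ended at about 102°, well short of the 135° or so that would trip a fifth.

**Forces:** contact readings stayed at about 4 N, and the robot was touching nothing at the end.

**Bystanders:** the bottle, beaker and vial rack look unmoved when compared with the first pictures. The spanner's pixels did change, by 54 grey levels on average. I put that down to the arm's shadow: the detector still found it within about 3 px, though with a larger box. The arm hid most of it in the last top view.

**Disagreements:** the top and wrist cameras differed by about 2.5 mm on where the dial's axis is. One reading after the third click gave 145° because the dial was still settling; it read 149–151° in the next two.

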